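# Feed one blank to the deburring tub and start it

### The arm

A 6-joint arm with a two-finger parallel gripper is mounted at the origin on the work surface. World frame = base frame: x ahead of the robot, y to its left, z up, the work surface at z = 0. Lengths are in m, angles in degrees, forces in N, time in s.
With the tool pointing down it reaches from about 0.4 to 0.825 m from the base axis. Payload 7 kg.
Tool frame: the origin (TCP) lies on the centre line of the jaws, within the pads' length; the fingertips stand 11 mm ahead of it and the grasp point (between the pads) lies 8 mm behind it; z points along the fingers, y is the line along which they close (so a half turn about z gives the same grasp; the last joint's range is limited). The gripper opens to 88 mm and grips with 3 to 60 N. Pads are 19 mm wide; open, the fingers measure 130 mm over their backs; the gripper's body (78 mm by 193 mm) begins 47 mm behind the grasp point.
Start: joints at [93.341, 20.546, 0.682, 0, -70.136, -16.507], TCP at [0.154, 0.657, 0.238] pointing down, gripper open.
Joint ranges: [-176.03, 176.03], [-82.01, 121.73], [-58.28, 71.71], [-173.87, 95.51], [-174.79, -0.11], [-173.66, 173.66]. Speed limits (degrees/s): [136.94, 136.94, 172.46, 180, 180, 180].

### API

Orientations are given as [roll, pitch, yaw] about the fixed x, y, z axes, in that order (R = Rz(yaw) Ry(pitch) Rx(roll)).
In Python, from plant import r, capture, camera_model, job gives the robot as it stands.
- The arm moves only by the tool drive_tool, never from a script. Its argument "increments" is a list that holds one entry, the list of rows, each a list of 5 numbers: the gripper's target within -1 to 1 (fully open at 1, half-way at 0, shut at -1), then the shift along the tool's x, y, z scaled (see below), then the turn about the tool's z scaled (see below). In form: [[[gripper, tx, ty, tz, roll], ...]]. A call has 1 to 5 rows; each row is the pose to reach, as a shift and turn from the pose commanded when the call began, along the tool's axes at that moment, turning the shorter way round; what a row does not reach only later rows make up. The controller multiplies each number of a shift by 120 mm and each number of a turn by 360 degrees. A row lasts 1/8 s, in which the tool goes at most 62.5 mm and 10.7 degrees, less where a joint would pass 70% of its speed; a pose out of reach is approached as far as the arm can. A call with a number of a shift or a turn outside -1 to 1 is refused whole. A call with a gripper value outside its range is refused whole. The fingers move at their own pace and stop on an object; "squeeze" is the grip in N (left out, the last holds). Time passes only in rows, so rows that repeat a pose let the fingers close. It gives the time, the measured TCP pose, the force, the opening and the grip force at its end, in the units of the state.
- r.get_state(): the state, without advancing time (a new reading comes with each control period).
- capture(name): name is "side" or "top" or "wrist"; returns the picture (420x560x3 uint8, red, green, blue); there is no depth.
- camera_model(name): a dict with "camera_matrix" (3x3 intrinsics, pixels), "rvec" (rotation vector, rad) and "tvec" (3), from world to camera coordinates, as OpenCV has them. Camera axes: x right, y down, z forward; pixel columns grow to the right and rows downward; lengths in m; the calibration is good to about 2 mm. A picture is of the moment at which its call begins: read the wrist's pose just before it. camera_model takes no time and is no camera call; for the wrist camera it gives the pose at the moment of the call.
- job.close_job(): hands the job in; it is judged then, once.
The state is a dict: "time_s": time; "joints": joint angles; "qd": joint speeds; "joint_torque": joint torques, N m; "tcp_pos": TCP position; "eef_rot": TCP orientation; "contact_force": force on the tool from outside, world axes, zero at the start; "moment": the same for the moment, N m; "gripper_width": finger opening in m; "gripper_force": force on a finger pad.
Only numpy, scipy, OpenCV 4.12 (cv2) and the standard library are available. Lean on these libraries where they do the work, as an engineer would, in place of code of your own. Each camera call takes 0.05 s, during which the arm holds its last target. There are 200 camera calls.

### The job

Feed one aluminium blank into the deburring tub: push the feeder's slide all the way to its end stop, then let go of it so that it snaps home by itself. Then start the tub: turn the key on the switch box clockwise all the way to start and release it so that it springs back to run. Feed only one blank, do not start before it is in the tub, and leave the things lying around where they are.

Things in the scene. Friction and masses are not known exactly. Their poses are not given: they have to be found in the camera images.
- feeder: Slide feeder and deburring tub in one unit, fixed to the bench. Origin at bench height under the slide's handle at home; +x is the direction in which the slide is pushed, z up. Steel deck 64 mm wide, top 100 mm above the bench, from x = -55 to +203 mm, with two 14 mm high rails along it (outer faces at y = +-29.5 mm).
- magazine (a point): Centre of the magazine's floor, at deck height (100 mm), x = 155 mm from the feeder's origin; axes as feeder. The magazine is a square aluminium shaft with a window in each side, outside 59 x 59 mm, open at its top 148 mm above the bench, holding a stack of three blanks. When the slide comes home the next blank drops into place.
- tub (a point): Centre of the tub's inner floor, 35 mm above the bench, x = 285 mm from the feeder's origin; axes as feeder. The tub is an open grey sheet-metal box at the end of the deck, 165 x 130 mm, walls 5 mm, rim 85 mm above the bench. A fed blank tips over the deck's end into it after about 51 mm of slide travel.
- slide (a joint): Travel of the spring-return slide in m: 0 home, 0.060 at the end stop (counts as fully pushed above 0.055). Its pusher drives the lowest blank out of the magazine. The spring pushes back with about 3 N at home and 9 N at the end, plus a little friction; let go anywhere, it flies home in about 0.2 s.
- slide_grip (a point): Grip point inside the slide's handle, 145 mm above the bench; moves with the slide; axes as feeder. The handle is an upright black plastic block, 26 mm along x, 20 mm across (y), from 120 to 160 mm above the bench. Above the rails it is clear all round, except the magazine 110 mm (50 mm when fully pushed) ahead of its front face.
- switchbox: Grey metal key-switch box, 120 x 100 x 50 mm high, fixed to the bench. Origin at the centre of its underside, z up; the key's turning axis is vertical through this origin. x is the line along which the key's head lies at run.
- key (a joint): Angle of the spring-return key in rad: 0 at run (where it rests now and springs back to), 1.0 at start (its stop; counts as start above 0.85). It grows as the key turns clockwise seen from above. Its spring resists with about 0.035 N m at run and 0.105 N m at start.
- key_grip (a point): Grip point in the key's head, on the turning axis, 83 mm above the bench; turns with the key. The head is an upright black plastic plate, 32 mm long (x of this point), 10 mm thick (y), from 68 to 94 mm above the bench; below it a short blade and a 15 mm radius steel barrel 8 mm high on the box top (50 mm).
- blank1: Lowest of the three aluminium blanks in the magazine: square plate 44 x 44 x 12 mm, about 60 g. Origin at the centre of its underside.
- blank2: Second blank, same kind, lying on the first. Must stay in the magazine.
- blank3: Top blank, same kind. Must stay in the magazine.
- screwdriver: Loose screwdriver lying on the bench beside the feeder, about 200 mm long. Bystander.
- bit_block: Loose wooden block, 50 x 80 x 35 mm, with three upright drill bits (top 95 mm above the bench), beside the feeder. Bystander; origin at the centre of its underside.
- part_tray: Loose empty open yellow plastic tray, 90 x 70 x 30 mm, near the switch box. Bystander; origin at the centre of its underside.
Mind the look-alikes: they are no part of the job. Several things have the shape of the switchbox; the one meant has the colours described above. Leave any yellow look-alike of the blank3 alone.

How it is judged (in metres and radians):
On the way, in this order (a step that is already met when the one before it is completed fails the run):
1. the slide is pushed to its end stop (value of joint slide above 0.055 m), for 0.05 s.
2. the slide, touched by nothing of the robot, flies back by itself (value of joint slide between 0.01 and 0.05 m and velocity of joint slide below -0.1 m/s and contact force between each of the fingers, the arm and slide below 0.3 N).
3. the slide is home and the lowest blank lies in the tub (value of joint slide below 0.004 m and x of blank1 in the frame of feeder between 0.205 and 0.365 m and y of blank1 in the frame of feeder between -0.065 and 0.065 m and z of blank1 in the frame of feeder below 0.085 m), for 0.2 s.
4. the key is turned to start (value of joint key above 0.85 rad), for 0.1 s.
5. the key is back at run (value of joint key below 0.12 rad), for 0.1 s.
At the end, for the whole second after the job is handed in: The slide is home (within 4 mm), the key is back at run (within 0.12 rad), the first blank lies at rest in the tub, the other two are still in the magazine, and the loose things stand where they were (within 30 mm, at all times) (all of step 3 and value of joint key below 0.12 rad and linear speed of blank1 below 0.02 m/s and x of blank2 in the frame of feeder between 0.14 and 0.17 m and z of blank2 in the frame of feeder between 0.09 and 0.14 m and x of blank3 in the frame of feeder between 0.14 and 0.17 m and z of blank3 in the frame of feeder between 0.09 and 0.14 m); the robot touches nothing.
It fails at once if a second blank leaves the magazine (x of any of blank2, blank3 in the frame of feeder above 0.185 m).
It fails at once if the key is turned (past 0.4 rad) before the blank is in the tub (value of joint key above 0.4 rad and not (x of blank1 in the frame of feeder between 0.205 and 0.365 m and y of blank1 in the frame of feeder between -0.065 and 0.065 m and z of blank1 in the frame of feeder below 0.085 m)).
It fails at once if a loose thing on the bench is moved by more than 30 mm (distance of any of screwdriver, bit_block, part_tray from where it was at the start of the episode above 0.03 m).
It also fails if it takes over 56 s, if anything falls off the work surface, if the arm or the gripper's body presses on something with over 40 N, if the wrist force passes 120 N, or if a joint passes its speed limit or range.

## Working session

There is one attempt and no reset: what is moved stays moved. The work goes in short steps, Python scripts to look and compute and a tool call to move; the robot and the scene stay as the last step left them, time stands still between calls to the robot, and variables do not carry over. Pictures are saved under pics/ and viewed, at most 10 in all, crops included, and the job is handed in when it is done.

Besides the shell and the picture viewer there is one more tool, called by a JSON object that holds its "op" and its "data", one argument or row to a line. drive_tool: Moves the arm, as the interface text tells. Its arguments: {"type":"object","properties":{"increments":{"type":"array"},"squeeze":{"type":"number"}},"required":["increments"]}

```bash
mkdir -p pics; python3 - <<'E'
from plant import r,capture,camera_model
import cv2
for n in("top","side"):
    cv2.imwrite(f"pics/{n}0.png",cv2.resize(capture(n)[:,:,::-1],(784,588)))
    m=camera_model(n);print(n,m["camera_matrix"],m["rvec"],m["tvec"])
s=r.get_state();print(s["time_s"],s["tcp_pos"],s["eef_rot"],s["gripper_width"])
E
```

```text
top [[484.4092627    0.         282.48896065]
 [  0.         484.4092627  202.27003388]
 [  0.           0.           1.        ]] [ 2.15381317 -2.18187052  0.11956797] [0.15703598 0.51125684 1.21258674]
side [[396.11646862   0.         277.4186517 ]
 [  0.         396.11646862 211.62400269]
 [  0.           0.           1.        ]] [ 0.82128221 -2.62751112  1.03030303] [0.49388166 0.21587635 0.96352938]
0.1 [0.15371123 0.65682536 0.23672912] [ 1.79914476e+02 -1.03025798e-02 -1.31707574e+01] 0.08780772002093912
```

View pics/top0.png

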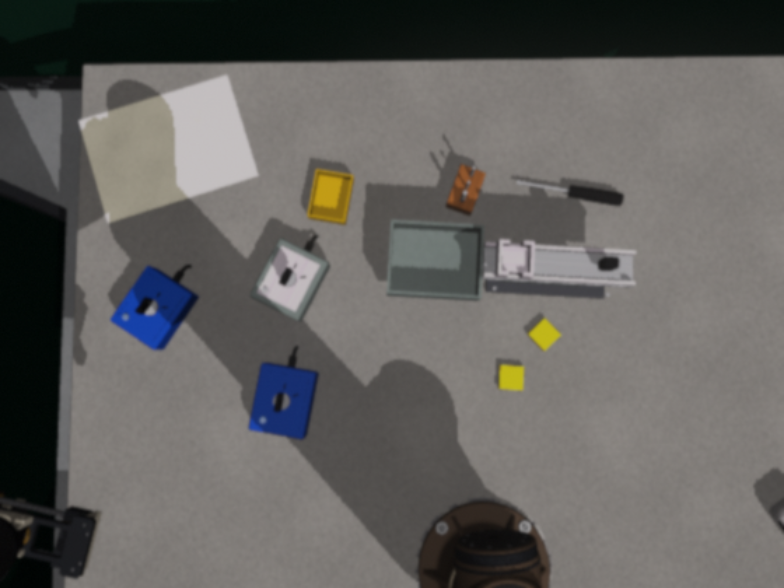

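View pics/side0.png

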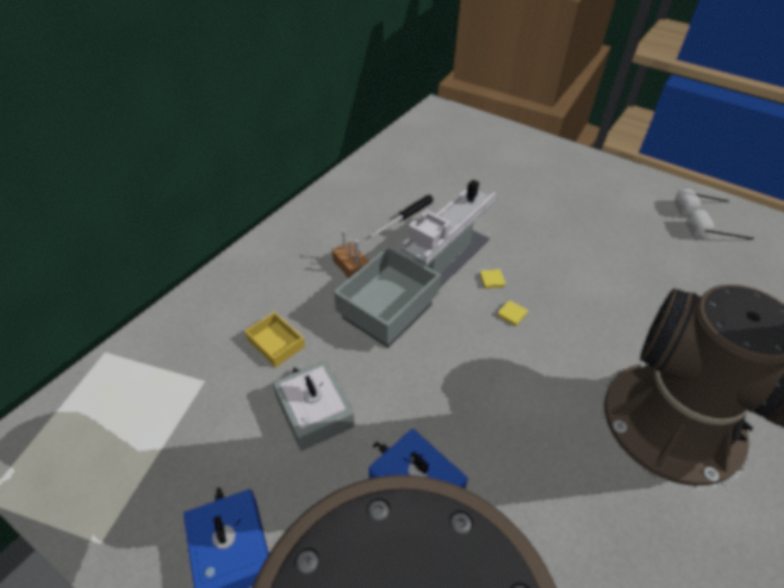

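The top view, 784 px wide, shows the slide handle at (608,263), the magazine at (515,258) and the tub at (435,260). The grey switch box's key is at (288,277). The two blue boxes and the yellow blanks are decoys.

```bash
cat > h.py <<'E'
import numpy as np,cv2
from plant import r,capture,camera_model
def ray(m,uv,z):
    K=np.array(m["camera_matrix"]);R=cv2.Rodrigues(np.array(m["rvec"],float))[0];t=np.array(m["tvec"],float).ravel()
    d=R.T@np.linalg.solve(K,[*uv,1]);c=-R.T@t
    return c+d*(z-c[2])/d[2]
def blob(mask,m,z,near,rad):
    yy,xx=np.nonzero(mask);k=np.hypot(xx-near[0],yy-near[1])<rad
    P=np.array([ray(m,(a,b),z)[:2] for a,b in zip(xx[k],yy[k])]).astype(np.float32)
    c=P.mean(0);_,v=np.linalg.eigh(np.cov(P.T));a=v[:,1]
    return c,np.degrees(np.arctan2(a[1],a[0])),cv2.minAreaRect(P),len(P)
E
python3 - <<'E'
from h import *
im=capture("top");m=camera_model("top");s=1.4
dark=im.max(2)<50
print("handle",blob(dark,m,.15,(608/s,263/s),14))
print("key",blob(dark,m,.09,(288/s,277/s),9))
for n,p,z in [("mag",(515,258),.148),("tubTL",(391,221),.085),("tubBL",(388,297),.085),("tubTR",(481,223),.085),("tubBR",(480,299),.085),
 ("deckR1",(635,250),.114),("deckR2",(635,284),.114),("b1",(288,241),.05),("b2",(328,266),.05),("b3",(298,320),.05),("b4",(252,293),.05),("bit",(466,190),.06)]:
    print(n,ray(m,(p[0]/s,p[1]/s),z).round(4))
cv2.imwrite("pics/crop.png",cv2.resize(im[140:230,160:480,::-1],(800,225),interpolation=cv2.INTER_CUBIC))
E
```

```text
handle (array([ 0.5293082 , -0.19988507], dtype=float32), np.float64(95.10137671052898), ((0.5299403071403503, -0.20010846853256226), (0.028181321918964386, 0.016343196853995323), 89.26936340332031), 87)
key (array([0.5216992 , 0.34225777], dtype=float32), np.float64(154.43863468421708), ((0.5218523144721985, 0.34247031807899475), (0.008765250444412231, 0.02276468649506569), 63.641700744628906), 34)
mag [ 0.5397 -0.0476  0.148 ]
tubTL [0.6172 0.1571 0.085 ]
tubBL [0.483 0.164 0.085]
tubTR [ 0.6116 -0.0012  0.085 ]
tubBR [0.4775 0.0041 0.085 ]
deckR1 [ 0.5557 -0.2595  0.114 ]
deckR2 [ 0.4973 -0.2565  0.114 ]
b1 [0.5899 0.3436 0.05  ]
b2 [0.5434 0.2715 0.05  ]
b3 [0.447  0.3252 0.05  ]
b4 [0.4964 0.4076 0.05  ]
bit [0.6774 0.0209 0.06  ]
```

View pics/crop.png

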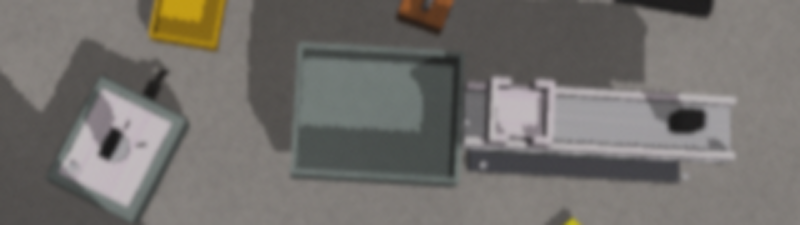

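{"op": "drive_tool", "data": {
  "increments": [
    [[1, 0.25, 0.25, 0, 0.029], [1, 0.5, 0.5, 0, 0.058], [1, 0.75, 0.75, 0, 0.087], [1, 1, 1, 0, 0.116], [1, 1, 1, 0, 0.14]]
  ],
  "squeeze": 30
}}

```text
time_s: 0.78
tcp_pos: [0.2444, 0.5107, 0.2379]
eef_rot: [180.0, 0.0, -64.0]
contact_force: [0.8, 2.1, 0.9]
gripper_width: 0.0873
gripper_force: 0.0
```

{"op": "drive_tool", "data": {
  "increments": [
    [[1, 0.35, -0.1, 0, 0.028], [1, 0.7, -0.2, 0, 0.056], [1, 1, -0.3, 0, 0.082], [1, 1, -0.3, 0, 0.082]]
  ]
}}

```text
time_s: 1.27
tcp_pos: [0.3301, 0.4198, 0.2375]
eef_rot: [180.0, -0.0, -93.3]
contact_force: [-0.4, 0.6, 0.1]
gripper_width: 0.0873
gripper_force: 0.0
```

{"op": "drive_tool", "data": {
  "increments": [
    [[1, 0.4, -0.25, 0, 0], [1, 0.8, -0.4, 0, 0], [1, 1, -0.5, 0, 0]]
  ]
}}

```text
time_s: 1.65
tcp_pos: [0.3824, 0.297, 0.2375]
eef_rot: [180.0, -0.0, -93.0]
contact_force: [0.3, 0.6, 0.3]
gripper_width: 0.0875
gripper_force: 0.0
```

{"op": "drive_tool", "data": {
  "increments": [
    [[1, 0.4, -0.25, 0, 0], [1, 0.8, -0.4, 0, 0], [1, 1, -0.5, 0, 0]]
  ]
}}

```text
time_s: 2.02
tcp_pos: [0.436, 0.174, 0.2376]
eef_rot: [180.0, 0.0, -93.1]
contact_force: [-0.2, 0.8, -0.3]
gripper_width: 0.0876
gripper_force: 0.0
```

{"op": "drive_tool", "data": {
  "increments": [
    [[1, 0.4, -0.25, 0, 0], [1, 0.8, -0.4, 0, 0], [1, 1, -0.5, 0, 0]]
  ]
}}

```text
time_s: 2.4
tcp_pos: [0.4896, 0.051, 0.2374]
eef_rot: [180.0, -0.0, -93.1]
contact_force: [-0.9, 0.2, -0.4]
gripper_width: 0.0872
gripper_force: 0.0
```

{"op": "drive_tool", "data": {
  "increments": [
    [[1, 0.4, 0, 0, 0], [1, 0.8, 0, 0, 0], [1, 1, 0, 0, 0], [1, 1, 0, 0, 0]]
  ]
}}

```text
time_s: 2.9
tcp_pos: [0.4827, -0.0682, 0.2374]
eef_rot: [180.0, -0.0, -93.1]
contact_force: [-0.4, -0.4, 0.5]
gripper_width: 0.0876
gripper_force: 0.0
```

{"op": "drive_tool", "data": {
  "increments": [
    [[1, 0.4, -0.2, 0, 0], [1, 0.8, -0.4, 0, 0], [1, 1, -0.45, 0, 0], [1, 1, -0.45, 0, 0]]
  ]
}}

```text
time_s: 3.4
tcp_pos: [0.5308, -0.1905, 0.2368]
eef_rot: [179.9, -0.0, -93.1]
contact_force: [-0.4, -0.1, -0.2]
gripper_width: 0.0876
gripper_force: 0.0
```

```bash
python3 - <<'E'
from h import *
m=camera_model("wrist");im=capture("wrist");cv2.imwrite("pics/w1.png",im[:,:,::-1]);np.save("w1.npy",im)
import pickle;pickle.dump(m,open("w1.pkl","wb"))
def pr(p): return cv2.projectPoints(np.array([p],float),np.array(m["rvec"],float),np.array(m["tvec"],float),np.array(m["camera_matrix"]),None)[0].ravel().round(0)
print(pr((.53,-.2,.16)),pr((.54,-.047,.148)))
s=r.get_state();print(s["tcp_pos"],s["eef_rot"],s["time_s"])
E
```

```text
[276. 208.] [274. 362.]
[ 0.53049827 -0.18970469  0.23696568] [ 1.79945963e+02  1.01658415e-02 -9.30946127e+01] 3.45
```

View pics/w1.png

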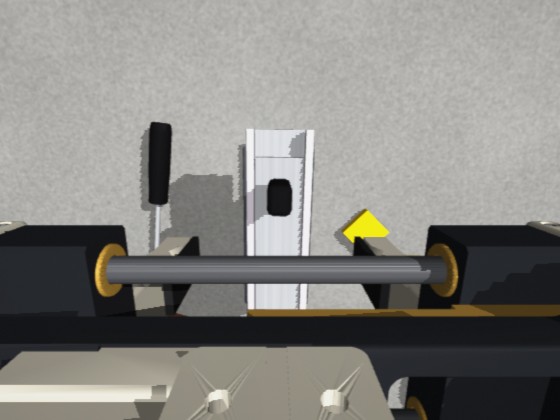

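The wrist view shows the handle top at about (280,197). The deck's rear end spans (247..313,129) and its rails run nearly vertical.

```bash
python3 - <<'E'
from h import *
import pickle
m=pickle.load(open("w1.pkl","rb"));im=np.load("w1.npy")
R=cv2.Rodrigues(np.array(m["rvec"],float))[0];print("cam",-R.T@np.array(m["tvec"]).ravel())
d=im.max(2)<60
ys,xs=np.nonzero(d[170:225,255:305]);print("px",xs.min()+255,xs.max()+255,ys.min()+170,ys.max()+170)
u0,u1,v0,v1=xs.min()+255,xs.max()+255,ys.min()+170,ys.max()+170
uc=(u0+u1)/2
for v in(v0,v1):
  for z in(.12,.16): print(v,z,ray(m,(uc,v),z).round(4))
for u in(u0,u1): print(u, ray(m,(u,197),.15).round(4))
for v in(129,300):
  row=im[v].astype(int);print(v,ray(m,((247+313)/2,v),.114)) if v==129 else print([ (i,row[i].min()) for i in range(236,322,3)])
E
```

```text
cam [ 0.52718205 -0.25697339  0.38416571]
px 267 291 179 215
179 0.12 [ 0.5265 -0.217   0.12  ]
179 0.16 [ 0.5266 -0.223   0.16  ]
215 0.12 [ 0.5282 -0.1834  0.12  ]
215 0.16 [ 0.528  -0.1946  0.16  ]
267 [ 0.537  -0.2074  0.15  ]
291 [ 0.5176 -0.2063  0.15  ]
129 [ 0.52326866 -0.26030477  0.114     ]
[(236, np.int64(113)), (239, np.int64(118)), (242, np.int64(115)), (245, np.int64(60)), (248, np.int64(223)), (251, np.int64(240)), (254, np.int64(171)), (257, np.int64(213)), (260, np.int64(213)), (263, np.int64(215)), (266, np.int64(219)), (269, np.int64(213)), (272, np.int64(219)), (275, np.int64(220)), (278, np.int64(217)), (281, np.int64(212)), (284, np.int64(218)), (287, np.int64(217)), (290, np.int64(217)), (293, np.int64(219)), (296, np.int64(184)), (299, np.int64(143)), (302, np.int64(240)), (305, np.int64(235)), (308, np.int64(165)), (311, np.int64(178)), (314, np.int64(181)), (317, np.int64(176)), (320, np.int64(178))]
```

{"op": "drive_tool", "data": {
  "increments": [
    [[1, 0.12, 0.015, 0.2, 0.0025], [1, 0.12, 0.015, 0.5, 0.0025], [1, 0.12, 0.015, 0.75, 0.0025], [1, 0.12, 0.015, 0.83, 0.0025]]
  ]
}}

```text
time_s: 3.95
tcp_pos: [0.5269, -0.2029, 0.1365]
eef_rot: [179.9, 0.0, -93.9]
contact_force: [0.5, 0.5, 0.5]
gripper_width: 0.0876
gripper_force: 0.0
```

{"op": "drive_tool", "data": {
  "increments": [
    [[-1, 0, 0, 0, 0], [-1, 0, 0, 0, 0], [-1, 0, 0, 0, 0], [-1, 0, 0, 0, 0], [-1, 0, 0, 0, 0]]
  ],
  "squeeze": 30
}}

```text
time_s: 4.58
tcp_pos: [0.5278, -0.2045, 0.1383]
eef_rot: [-180.0, 0.0, -94.0]
contact_force: [0.6, 0.6, 0.5]
gripper_width: 0.0431
gripper_force: 0.0
```

{"op": "drive_tool", "data": {
  "increments": [
    [[-1, 0, 0, 0, 0], [-1, 0, 0, 0, 0], [-1, 0, 0, 0, 0], [-1, 0, 0, 0, 0]]
  ]
}}

```text
time_s: 5.08
tcp_pos: [0.5276, -0.2044, 0.1379]
eef_rot: [180.0, -0.0, -94.0]
contact_force: [-0.7, 0.5, 0.4]
gripper_width: 0.02
gripper_force: 30.0
```

{"op": "drive_tool", "data": {
  "increments": [
    [[-1, -0.12, 0, 0, 0], [-1, -0.24, 0, 0, 0], [-1, -0.36, 0, 0, 0], [-1, -0.48, 0, 0, 0], [-1, -0.49, 0, 0, 0]]
  ]
}}

```text
time_s: 5.7
tcp_pos: [0.5317, -0.1464, 0.1379]
eef_rot: [180.0, -0.1, -93.9]
contact_force: [1.1, -10.2, -2.7]
gripper_width: 0.02
gripper_force: 30.0
```

{"op": "drive_tool", "data": {
  "increments": [
    [[-1, -0.01, 0, 0, 0], [-1, -0.02, 0, 0, 0], [-1, -0.02, 0, 0, 0], [-1, -0.02, 0, 0, 0]]
  ]
}}

```text
time_s: 6.2
tcp_pos: [0.5318, -0.1446, 0.138]
eef_rot: [180.0, -0.1, -94.0]
contact_force: [-0.4, -9.1, -2.1]
gripper_width: 0.0199
gripper_force: 30.0
```

{"op": "drive_tool", "data": {
  "increments": [
    [[1, 0, 0, 0, 0], [1, 0, 0, 0, 0], [1, 0, 0, 0, 0], [1, 0, 0, 0, 0], [1, 0, 0, 0, 0]]
  ]
}}

```text
time_s: 6.82
tcp_pos: [0.532, -0.1432, 0.138]
eef_rot: [-180.0, 0.0, -94.0]
contact_force: [0.0, -0.7, 0.1]
gripper_width: 0.0642
gripper_force: 0.0
```

```bash
python3 - <<'E'
from h import *
im=capture("top");cv2.imwrite("pics/t2.png",cv2.resize(im[130:240,160:480,::-1],(800,275),interpolation=cv2.INTER_CUBIC))
im=capture("side");cv2.imwrite("pics/s2.png",cv2.resize(im[100:300,150:380,::-1],(690,600),interpolation=cv2.INTER_CUBIC))
E
```

```text
(no output)
```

View pics/s2.png

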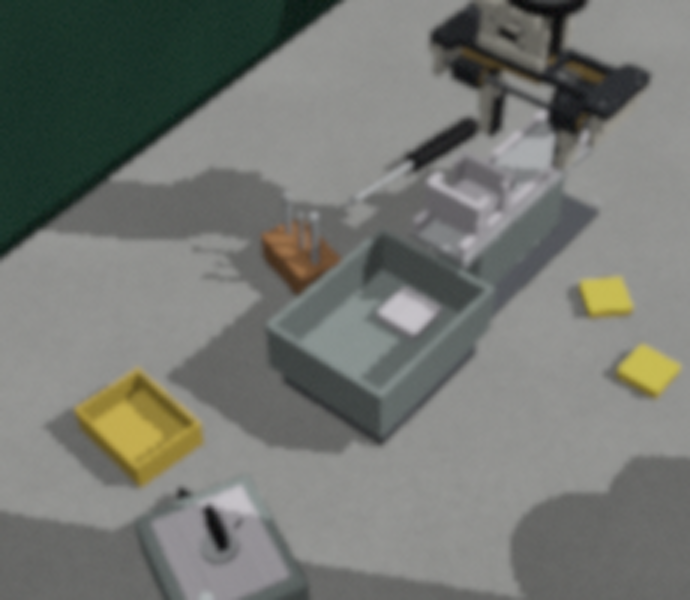

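The side view shows a blank lying in the tub at about (408,312), with the loose things undisturbed. Next I lift and go to the key.

{"op": "drive_tool", "data": {
  "increments": [
    [[1, 0, 0, -0.3, 0], [1, 0, 0, -0.6, 0], [1, 0, 0, -0.83, 0], [1, 0, 0, -0.83, 0]]
  ]
}}

```text
time_s: 7.42
tcp_pos: [0.5332, -0.1434, 0.24]
eef_rot: [-179.7, 0.0, -94.0]
contact_force: [0.1, 0.1, 0.1]
gripper_width: 0.0875
gripper_force: 0.0
```

{"op": "drive_tool", "data": {
  "increments": [
    [[1, -0.4, 0.05, 0, 0], [1, -0.8, 0.1, 0, 0], [1, -1, 0.1, 0, 0], [1, -1, 0.1, 0, 0]]
  ]
}}

```text
time_s: 7.92
tcp_pos: [0.528, -0.0214, 0.2368]
eef_rot: [179.9, -0.0, -93.9]
contact_force: [0.3, -0.8, 0.5]
gripper_width: 0.0878
gripper_force: 0.0
```

{"op": "drive_tool", "data": {
  "increments": [
    [[1, -0.4, 0.05, 0, 0], [1, -0.8, 0.1, 0, 0], [1, -1, 0.1, 0, 0], [1, -1, 0.1, 0, 0]]
  ]
}}

```text
time_s: 8.43
tcp_pos: [0.5246, 0.0984, 0.2368]
eef_rot: [179.9, -0.0, -93.9]
contact_force: [-0.4, -0.4, -0.2]
gripper_width: 0.0875
gripper_force: 0.0
```

{"op": "drive_tool", "data": {
  "increments": [
    [[1, -0.4, 0.05, 0, 0], [1, -0.8, 0.1, 0, 0], [1, -1, 0.1, 0, 0], [1, -1, 0.1, 0, 0]]
  ]
}}

```text
time_s: 8.93
tcp_pos: [0.5212, 0.2185, 0.2369]
eef_rot: [180.0, -0.0, -93.9]
contact_force: [-0.6, -0.6, -0.3]
gripper_width: 0.0871
gripper_force: 0.0
```

{"op": "drive_tool", "data": {
  "increments": [
    [[1, -0.3, 0.03, 0, -0.028], [1, -0.6, 0.06, 0, -0.056], [1, -0.8, 0.08, 0, -0.084], [1, -1, 0.1, 0, -0.112], [1, -1, 0.1, 0, -0.14]]
  ]
}}

```text
time_s: 9.55
tcp_pos: [0.5179, 0.3385, 0.2369]
eef_rot: [179.9, -0.0, -43.3]
contact_force: [-0.2, 0.1, 0.4]
gripper_width: 0.0876
gripper_force: 0.0
```

{"op": "drive_tool", "data": {
  "increments": [
    [[1, 0, 0, 0, -0.028], [1, 0, 0, 0, -0.046], [1, 0, 0, 0, -0.046]]
  ]
}}

```text
time_s: 9.93
tcp_pos: [0.5179, 0.3373, 0.2374]
eef_rot: [180.0, 0.0, -27.2]
contact_force: [-0.9, 0.4, -0.1]
gripper_width: 0.0878
gripper_force: 0.0
```

```bash
python3 - <<'E'
from h import *
import pickle
s=r.get_state();m=camera_model("wrist");im=capture("wrist");cv2.imwrite("pics/w2.png",im[:,:,::-1]);np.save("w2.npy",im)
pickle.dump(m,open("w2.pkl","wb"));print(s["tcp_pos"],s["eef_rot"],s["time_s"])
im=capture("top");m=camera_model("top");print("handle",blob(im.max(2)<50,m,.15,(434,188),14))
E
```

```text
[0.51789511 0.33730675 0.23740612] [ 1.79965835e+02  6.97131662e-03 -2.71501017e+01] 9.925
handle (array([ 0.52903765, -0.1998537 ], dtype=float32), np.float64(96.35421831475492), ((0.5287714600563049, -0.2000904232263565), (0.028023898601531982, 0.014005514793097973), 89.27125549316406), 79)
```

View pics/w2.png

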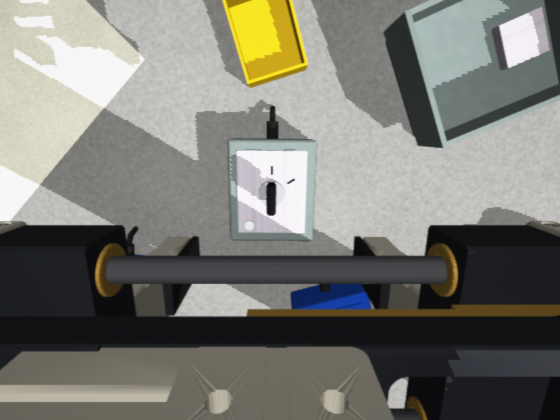

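The slide is home, since the handle centroid is unchanged. The wrist view shows the key plate at (271,198), upright in the image, with the barrel at (271,190).

```bash
python3 - <<'E'
from h import *
import pickle
m=pickle.load(open("w2.pkl","rb"));im=np.load("w2.npy")
d=(im.max(2)<60);q=d[172:222,262:282];ys,xs=np.nonzero(q);xs+=262;ys+=172
print(xs.min(),xs.max(),ys.min(),ys.max());print("fit",np.polyfit(ys,xs,1))
print(blob(d,m,.09,(271,198),22))
R=cv2.Rodrigues(np.array(m["rvec"],float))[0];print("cam",-R.T@np.array(m["tvec"]).ravel())
u=np.median(xs)
t=np.radians(-27.15);c,s=np.cos(t),np.sin(t)
def tool(p): dx,dy=p[0]-.5179,p[1]-.3373;return np.round([c*dx+s*dy,s*dx-c*dy],4)
for v,z in((ys.min(),.068),(ys.min(),.094),(ys.max(),.094),(190,.058)): print(v,z,tool(ray(m,(u,v),z)))
for a in((230,142),(229,238),(316,142),(314,238)): print(tool(ray(m,a,.05)))
E
```

```text
267 274 182 214
fit [-1.65392675e-03  2.70857661e+02]
(array([0.5218221 , 0.34078917], dtype=float32), np.float64(152.50916604958374), ((0.5218881964683533, 0.34083637595176697), (0.0072160447016358376, 0.033344920724630356), 62.78252410888672), 251)
cam [0.57658332 0.30668304 0.3847946 ]
182 0.068 [ 0.0151 -0.0047]
182 0.094 [ 0.0193 -0.0043]
214 0.094 [-0.0136 -0.0044]
190 0.058 [ 0.0044 -0.0049]
[ 0.0567 -0.0501]
[-0.0555 -0.0555]
[0.0567 0.0448]
[-0.0555  0.0462]
```

{"op": "drive_tool", "data": {
  "increments": [
    [[0.3, 0.015, -0.037, 0.25, 0], [0, 0.015, -0.037, 0.5, 0], [-0.2, 0.015, -0.037, 0.7, 0], [-0.4, 0.015, -0.037, 0.8, 0]]
  ]
}}

```text
time_s: 10.52
tcp_pos: [0.5208, 0.3411, 0.1402]
eef_rot: [179.9, 0.0, -27.1]
contact_force: [-0.5, 0.1, -0.8]
gripper_width: 0.0531
gripper_force: 0.0
```

{"op": "drive_tool", "data": {
  "increments": [
    [[-0.2, 0, 0, 0.2, 0], [-0.2, 0, 0, 0.4, 0], [-0.2, 0, 0, 0.5, 0], [-0.2, 0, 0, 0.55, 0], [-0.2, 0, 0, 0.55, 0]]
  ]
}}

```text
time_s: 11.15
tcp_pos: [0.5213, 0.3421, 0.0759]
eef_rot: [-180.0, -0.0, -27.0]
contact_force: [0.2, 0.6, 0.4]
gripper_width: 0.0353
gripper_force: 0.0
```

{"op": "drive_tool", "data": {
  "increments": [
    [[-1, 0, 0, 0, 0], [-1, 0, 0, 0, 0], [-1, 0, 0, 0, 0], [-1, 0, 0, 0, 0], [-1, 0, 0, 0, 0]]
  ],
  "squeeze": 30
}}

```text
time_s: 11.78
tcp_pos: [0.521, 0.3418, 0.0759]
eef_rot: [180.0, -0.0, -27.0]
contact_force: [-1.4, -1.9, 5.5]
gripper_width: 0.0101
gripper_force: 30.0
```

{"op": "drive_tool", "data": {
  "increments": [
    [[-1, 0, 0, 0, 0.025], [-1, 0, 0, 0, 0.055], [-1, 0, 0, 0, 0.085], [-1, 0, 0, 0, 0.114], [-1, 0, 0, 0, 0.142]]
  ],
  "squeeze": 40
}}

```text
time_s: 12.4
tcp_pos: [0.5206, 0.3414, 0.0759]
eef_rot: [179.9, -0.0, -78.5]
contact_force: [-4.0, -2.6, 6.9]
gripper_width: 0.0099
gripper_force: 40.0
```

{"op": "drive_tool", "data": {
  "increments": [
    [[-1, 0, 0, 0, 0.01], [-1, 0, 0, 0, 0.015], [-1, 0, 0, 0, 0.015], [-1, 0, 0, 0, 0.015]]
  ]
}}

```text
time_s: 12.9
tcp_pos: [0.5205, 0.3415, 0.0759]
eef_rot: [179.9, -0.0, -83.5]
contact_force: [-3.9, -2.7, 7.4]
gripper_width: 0.0098
gripper_force: 40.0
```

```bash
python3 - <<'E'
from h import *
s=r.get_state();print(s["moment"],s["contact_force"],s["eef_rot"],s["tcp_pos"],s["gripper_width"])
E
```

```text
[-0.90943704  1.53745394  0.04127664] [-3.90368272 -2.66357065  7.36301313] [ 1.79948225e+02 -4.99325454e-02 -8.35173954e+01] [0.52052139 0.34145231 0.07591866] 0.009832662768457867
```

{"op": "drive_tool", "data": {
  "increments": [
    [[1, 0, 0, 0, 0], [1, 0, 0, 0, 0], [1, 0, 0, 0, 0], [1, 0, 0, 0, 0], [1, 0, 0, 0, 0]]
  ]
}}

```text
time_s: 13.52
tcp_pos: [0.5213, 0.3424, 0.0756]
eef_rot: [-180.0, 0.0, -83.5]
contact_force: [0.5, -0.0, -0.1]
gripper_width: 0.0543
gripper_force: 0.0
```

{"op": "drive_tool", "data": {
  "increments": [
    [[1, 0, 0, 0, 0], [1, 0, 0, -0.3, 0], [1, 0, 0, -0.6, 0], [1, 0, 0, -1, 0], [1, 0, 0, -1, 0]]
  ]
}}

```text
time_s: 14.15
tcp_pos: [0.5229, 0.3436, 0.2003]
eef_rot: [-179.6, 0.3, -83.5]
contact_force: [0.4, -0.5, -0.8]
gripper_width: 0.0873
gripper_force: 0.0
```

```bash
python3 - <<'E'
from h import *
m=camera_model("wrist");im=capture("wrist");cv2.imwrite("pics/w3.png",im[:,:,::-1])
s=r.get_state();print(s["tcp_pos"],s["time_s"])
E
```

```text
[0.5217919  0.3428078  0.19777588] 14.2
```

View pics/w3.png

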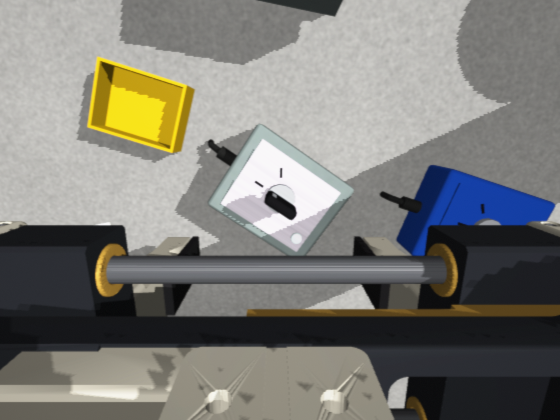

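The key at (280,206) is back in line with its run mark at (259,184). It was gripped flat through a 56.5° turn, and the gripper is now clear of everything.

```bash
python3 -c "
from plant import job
print(job.close_job())"
```

```text
the job is handed in; nothing more can be done
None
```

I handed the job in at about 14 s: one blank is in the tub, the slide snapped home, and the key was turned about 56° (start counts from about 49°) and sprang back to run; the loose things looked undisturbed, and no verdict was shown.

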